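# Unplug the charger and put it away in the drawer

### The job

The torch is charged, so put its charger away: pull the long charger out of the desk socket unit, lay it down in the organiser's open drawer without dropping it, and gently slide the drawer fully shut. Leave the short night light with the domed front plugged in, and do not disturb the torch, the mug or the funnel.

Things in the scene. Friction and masses are not known exactly. Their poses are not given: they have to be found in the camera images.
- charger: Long plug-in charger, 0.13 kg, cordless, plugged level into one socket and resting on the counter. Grey block 60 mm long (x -30 to 30), 46 wide (y), 50 high (z 0 to 50); origin: middle of the block's underside. Its +x points into the socket: pull it out along its own -x. Clear after 36 mm. Two sprung clips hold it: 5 to 20 N to start it, mostly gone after 6 mm. Grip it across its width from above.
- plug_tip (a point): End of the charger's pins, on the plug's axis (66 mm ahead of the charger's origin, 25 mm above its underside); axes as the charger's. Behind it are two 19 mm steel pins, one above the other (charger x 47 to 66), then a round grooved nose 36 mm across and 17 mm long (x 30 to 47), which sits in the socket's recess with 2 mm play all round.
- nightlight: Short night light in the other socket of the same unit, to be left plugged in: grey block 24 mm long, 46 wide, 50 high with a 16 mm white dome on the end away from the socket (40 mm in front of the unit in all). Origin at the counter, 30 mm in front of the unit's face; +x points into the socket. Charger and night light may be in either socket.
- strip: Desk socket unit fixed to the counter: white block 60 mm deep (x, -30 to +30), 204 mm wide (y), 59 mm high. Origin: centre of its underside. Its face with the two round sockets (40 mm across, 90 mm apart, at y = +45 and -45 mm, axis 25 mm above the counter) is at its x = -30 mm and looks to its -x, towards the robot.
- organiser: Pale wooden one-drawer desk organiser fixed to the counter: 210 mm deep (x), 240 mm wide (y), 94 mm high; its drawer opens to its -x, towards the robot. Silicone moulds lie on the rear half of its top, up to 109 mm above the counter. Origin: centre of its underside; its open front is at x = -105 mm.
- drawer (a joint): How far the drawer is pulled out, m: 0 is fully shut, 0.16 fully out; it starts 0.12 to 0.145 out. It runs on plain wooden slides (about 1 N of friction) and stays where it is left.
- drawer_floor (a point): Centre of the drawer's inner floor (upper surface, 18 mm above the counter), moving with the drawer; axes as the organiser's (x to the back of the drawer, z up). The inside is 190 mm long (x -95 to 95) and 200 wide (y -100 to 100); side and back walls are 60 mm high. Things up to 66 mm high go in when it shuts.
- drawer_front (a point): Middle of the outer face of the drawer's front panel, 30 mm above the counter, moving with the drawer; axes as the organiser's, so it is pushed shut along +x. The panel is 12 mm thick, 236 wide, and spans 6 to 92 mm above the counter; a finger notch 70 mm wide is cut from the middle of its upper edge down to 66 mm above the counter.
- torch: Aluminium UV torch, 133 mm long, 32 mm thick, lying on the counter nearer the robot; origin at the counter under its middle. Leave alone.
- funnel: Green silicone funnel standing on its wide mouth, 100 mm across, 90 mm high, to the right; origin at the centre of its mouth on the counter. Leave alone.
- mug: White mug, 80 mm across, 88 mm high, to the left; origin at the centre of its underside. Leave alone.
There are look-alikes about, which are no part of the job. Leave any blue look-alike of the charger alone.

How it is judged:
By the outcome, as a careful person would: the job done as asked, in the order asked, and still so for the second after the job is handed in, with the robot touching nothing.
It also fails if it takes over 58 s, if anything falls off the work surface, if the arm or the gripper's body presses on something with over 40 N, if the wrist force passes 120 N, or if a joint passes its speed limit or range.

### The arm

A 6-joint arm with a two-finger parallel gripper is mounted at the origin on the work surface. World frame = base frame: x ahead of the robot, y to its left, z up, the work surface at z = 0. Lengths are in mm, angles in degrees, forces in N, time in s.
With the tool pointing down it reaches from about 225 to 875 mm from the base axis. Payload 3.4 kg.
Tool frame: the origin (TCP) lies midway between the tips of the shut fingers; the grasp point (between the pads) lies 19 mm behind it (grip_point_offset is the x of the grasp point in the tool frame, in mm); x points along the fingers, y is the direction in which the jaws open and shut, and the axes are right-handed (so a half turn about x gives the same grasp; the last joint's range is limited). The gripper opens to 85 mm and grips with 20 to 120 N. Pads are 22 mm wide; open, the fingers measure 114 mm over their backs; the gripper's body (76 mm by 85 mm) begins 54 mm behind the grasp point. The pads swing forward as they close: fully open they stand 13 mm farther back than shut.
Start: joints at [-80.157, 15.808, 86.224, -0, 77.962, -6.933], TCP at [165.963, -550.562, 231.328] pointing down, gripper open.
Joint ranges: [-165.64, 165.64], [-43.16, 119.46], [12.63, 154.43], [-67.54, 247.53], [6.08, 155.33], [-154.97, 154.97]. Speed limits (degrees/s): [147.25, 147.25, 180, 180, 180, 180].

### API

Orientations are given as a 3x3 rotation matrix whose columns are the frame's x, y, z axes.
In Python, from plant import * gives the robot as it stands. The module is installed in compiled form; this text tells all that it offers.
- The arm moves only by the tool play_rows, never from a script. Its argument "motion" is a list of rows, each a list of 6 numbers: the shift along the tool's x, y, z normalised to -1 to 1, where 1 is 2.5 cm, then the turn, a rotation vector about the tool's x, y, z normalised to -1 to 1, where 1 is 8 degrees. In form: [[tx, ty, tz, rx, ry, rz], ...]. A call has 1 to 12 rows; each row shifts and turns the commanded pose from where the row before left it, along the tool's axes as they then stand; what a row does not reach is not made up. A row lasts 1/10 s, in which the tool goes at most 50 mm and 8.59 degrees, less where a joint would pass 70% of its speed; a pose out of reach is approached as far as the arm can. A call with a number of a shift or a turn outside -1 to 1 is refused whole. A call with a gripper value outside its range is refused whole. "hand" is the closure, from -1 (fully open) to 1 (shut), set as the call begins (left out, the last holds). The fingers move at their own pace and stop on an object; the grip force is fixed at half the most. Time passes only in rows, so rows that do not move let the fingers close. It gives the time, the measured TCP pose, the force and the opening at its end, in the units of the state.
- observe(): the state, without advancing time (a new reading comes with each control period).
- camera(name): name is "scene" or "top"; returns a dict with "color" (420x560x3 uint8, blue, green, red), "depth" (420x560 float32, mm along the optical axis (not along the pixel's ray), 0 where there is no reading), "K" (3x3 intrinsics, pixels), "xyz" and "attitude" of the camera in the world. Camera axes: x right, y down, z forward; pixel columns grow to the right and rows downward; lengths in mm; the calibration is good to about 2 mm. A picture is of the moment at which its call begins.
- finish_job(): hands the job in, once; it reports no verdict.
The state is a dict: "time_s": time; "joint_pos": joint angles; "dq": joint speeds; "joint_torque": joint torques, N m; "position": TCP position; "orientation": TCP orientation; "force": force on the tool from outside, world axes, zero at the start; "wrist_torque": the same for the moment, N m; "opening": finger opening in mm.
Only numpy, scipy, OpenCV 4.12 (cv2) and the standard library are available. Lean on these libraries where they do the work, as an engineer would, in place of code of your own. Each camera call takes 0.05 s, during which the arm holds its last target. There are 200 camera calls.

## Working session

There is one attempt and no reset: what is moved stays moved. The work goes in short steps, Python scripts to look and compute and a tool call to move; the robot and the scene stay as the last step left them, time stands still between calls to the robot, and variables do not carry over. Pictures are saved under pics/ and viewed, on a budget of 10 in all, crops included, one or two more only if the job needs it, and the job is handed in when it is done.

Besides the shell and the picture viewer there is one more tool, called after ">>>" by a JSON object that holds its "api" and its "payload", one argument or row to a line. play_rows: Moves the arm, as the interface text tells. Scaled input: -1 to 1 covers 2.5 cm each way for a shift and 8 degrees each way for a turn. Its arguments: {"type":"object","properties":{"motion":{"type":"array","items":{"type":"array","items":{"type":"number","minimum":-1,"maximum":1}}},"hand":{"type":"number"}},"required":["motion"]}

```bash
mkdir -p pics
cat > h.py <<'E'
from plant import *
import numpy as np, cv2
def cloud(c):
    d=c["depth"];K=np.array(c["K"]);v,u=np.mgrid[:d.shape[0],:d.shape[1]]
    p=np.stack([(u-K[0,2])/K[0,0]*d,(v-K[1,2])/K[1,1]*d,d],-1)
    return p@np.array(c["attitude"]).T+np.array(c["xyz"])
E
python3 - <<'E'
from h import *
for n in("scene","top"):
    c=camera(n);cv2.imwrite(f"pics/{n}0.png",c["color"]);np.savez(f"{n}0.npz",**c)
    print(n,c["K"],c["xyz"],c["attitude"])
s=observe();print(s)
E
```

```text
scene [[421.40362997   0.         280.6251333 ]
 [  0.         421.40362997 208.53963385]
 [  0.           0.           1.        ]] [1098.09180745 -816.7529901   769.94243128] [[ 7.92097007e-01  3.56568924e-01 -4.95419958e-01]
 [ 6.10395114e-01 -4.62219506e-01  6.43250288e-01]
 [ 3.70294911e-04 -8.11918549e-01 -5.83770616e-01]]
top [[394.08295287   0.         284.35529496]
 [  0.         394.08295287 211.93270908]
 [  0.           0.           1.        ]] [ 360.70646112   -8.42688709 1106.35643897] [[-0.00719235 -0.99318967  0.11628653]
 [-0.99993945  0.00811187  0.0074361 ]
 [-0.00832875 -0.116226   -0.99318787]]
{'time_s': 0.1, 'joint_pos': array([-8.01554067e+01,  1.58446148e+01,  8.62899317e+01,  1.06298045e-03,
        7.79630049e+01, -6.93144024e+00]), 'dq': array([ 0.01395879, -0.082982  , -0.16862081,  0.03143188, -0.04397041,
       -0.04027718]), 'joint_torque': array([ 1.07447551e-03, -4.17699301e+01, -2.46404582e+01, -2.01407242e-04,
        5.71025404e-03,  7.70411447e-06]), 'position': array([ 165.89256285, -550.03618781,  230.5064223 ]), 'orientation': array([[-2.73225758e-04,  2.88627381e-01, -9.57441466e-01],
       [ 1.68062467e-03, -9.57440017e-01, -2.88627424e-01],
       [-9.99998550e-01, -1.68796020e-03, -2.23477024e-04]]), 'force': array([-0.13181274,  0.42041366, -0.90653815]), 'wrist_torque': array([ 0.01701799, -0.00847953, -0.00784935]), 'opening': 85.1884680356271}
```

View pics/top0.png

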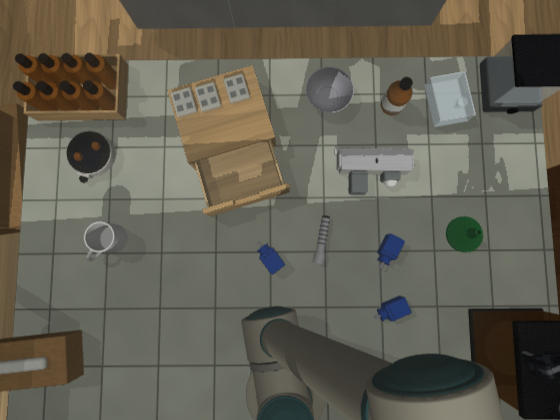

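View pics/scene0.png

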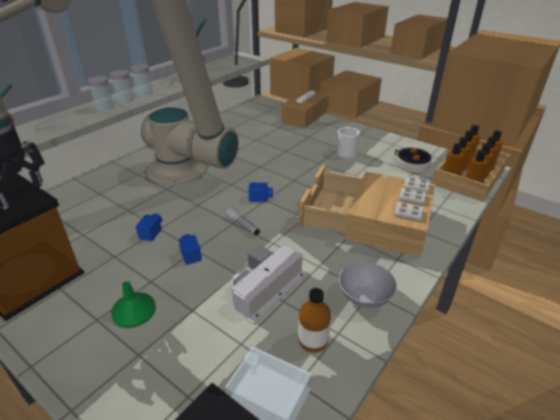

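The top view shows the organiser at (225,135), with its open drawer at (240,175), and the socket unit at (375,160). There are four block-like candidates:
- A grey block at (359,183), longer and without a dome.
- A grey block with a white dome at (392,178), which is the night light.
- Blue look-alikes at (271,259), (391,249) and (395,309).

The grey block at (359,183) fits the charger. I'll confirm that in a crop and measure.

Run:
```python
from h import *
c=dict(np.load("top0.npz"));P=cloud(c);im=c["color"];hsv=cv2.cvtColor(im,cv2.COLOR_BGR2HSV)
cv2.imwrite("pics/crop1.png",cv2.resize(im[130:290,180:440],None,fx=3,fy=3,interpolation=cv2.INTER_CUBIC))
def rect(name,u0,u1,v0,v1,z0,z1,extra=None):
    m=np.zeros(im.shape[:2],bool);m[v0:v1,u0:u1]=1
    m&=(P[...,2]>z0)&(P[...,2]<z1)
    if extra is not None:m&=extra
    q=P[m];r=cv2.minAreaRect(q[:,:2].astype(np.float32))
    print(name,len(q),"z",np.median(q[:,2]).round(1),"rect",np.round(r[0],1),np.round(r[1],1),round(r[2],1),"mean",q.mean(0).round(1));return q
rect("strip",325,425,140,175,54,70)
rect("charger",340,372,171,198,42,54)
rect("night",376,405,168,192,40,54)
rect("orgtop",160,280,65,170,85,98)
rect("front",195,295,175,216,80,98)
rect("front2",195,295,175,216,60,98)
rect("floor",205,280,145,205,10,26)
rect("torch",310,335,210,268,12,45)
print(P[183,359],P[178,392])
```

```text
strip 1599 z 58.6 rect [ 627.8 -251.4] [202.6  59.9] 89.2 mean [ 627.7 -251.1   58.6]
charger 351 z 49.2 rect [ 567.8 -204.9] [45.  56.5] 88.4 mean [ 567.8 -204.2   49.3]
night 198 z 48.3 rect [ 580.6 -289.5] [74.9 34.7] 88.2 mean [ 584.6 -293.9   47.9]
orgtop 5161 z 93.8 rect [748. 168.] [212.2 240.3] 16.6 mean [730.2 158.1  93.7]
front 331 z 91.2 rect [518.8 106.3] [236.4  86. ] 87.1 mean [518.8 102.3  90.6]
front2 653 z 80.7 rect [550.6 104.9] [103.5 233.3] 9.6 mean [523.3 114.5  80.5]
floor 3341 z 17.7 rect [594.1 119.8] [167.9 207.4] 6.3 mean [599.2 123.2  17.7]
torch 436 z 25.5 rect [ 413.2 -101.1] [ 30.9 133. ] 81.5 mean [ 408.5 -101.7   25.3]
[ 562.41881469 -204.4690028    47.30019899] [ 575.34166121 -294.54653554   47.94821011]
```

View pics/crop1.png

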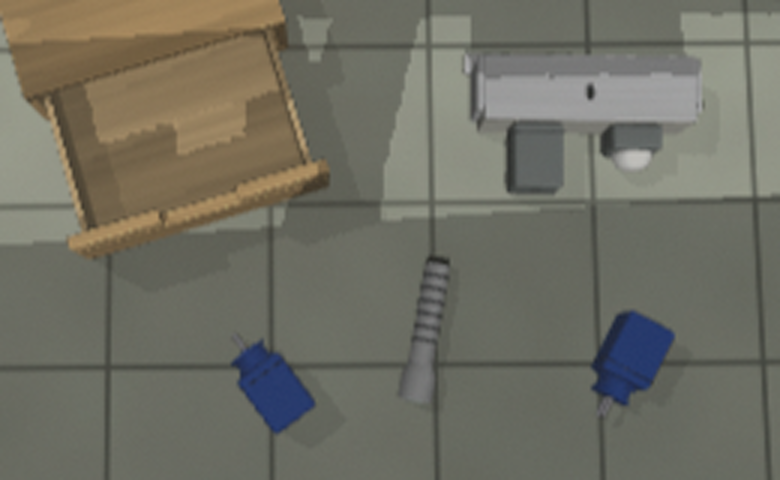

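The crop confirms it: the grey, dome-less long block at crop (535,157) is the charger, and the night light with the white dome is at (632,145). The strip pose (yaw -0.8°) agrees with the charger measurement. Next I'll refine the drawer geometry.

```bash
cat >> h.py <<'E'
def togo(xyz,yaw):  # remaining shift in tool axes (units of 25mm) and turn about tool x (units of 8deg); yaw = heading of tool -z
    s=observe();R=np.array(s["orientation"]);d=R.T@(np.array(xyz)-s["position"])
    T=np.array([[0,0,-1],[0,-1,0],[-1,0,0]]).T.astype(float)
    a=np.deg2rad(yaw);Z=np.array([[np.cos(a),-np.sin(a),0],[np.sin(a),np.cos(a),0],[0,0,1]])
    T=Z@np.array([[0,0,-1],[0,-1,0],[-1,0,0]],float)
    rv=cv2.Rodrigues(R.T@T)[0].ravel()
    print("t",round(s["time_s"],2),"pos",s["position"].round(1),"F",s["force"].round(1),"open",round(s["opening"],1),"\n shift units",(d/25).round(2),"turn units",(np.rad2deg(rv)/8).round(2))
E
python3 - <<'E'
from h import *
c=dict(np.load("top0.npz"));P=cloud(c)
m=np.zeros(P.shape[:2],bool);m[60:218,160:295]=1
z=P[...,2]
q=P[m&(z>88)&(z<98)][:,:2].astype(np.float32)
# organiser top: points far back
for yaw in (15.5,16,16.6,17):
    a=np.deg2rad(yaw);L=(P[...,:2]-[748,168])@np.array([[np.cos(a),-np.sin(a)],[np.sin(a),np.cos(a)]])
    top=m&(z>88)&(z<112)&(L[...,0]>-140)
    fr=m&(z>84)&(z<98)&(L[...,0]<-180)
    fl=m&(z>10)&(z<24)&(L[...,0]>-235)&(L[...,0]<-108)&(abs(L[...,1])<96)
    f=L[fr]; b=[np.round(np.percentile(f[(f[:,1]>y)&(f[:,1]<y+40)][:,0],[3,50,97]),1) for y in (-115,60)]
    t=L[top]
    e=[np.round(np.percentile(t[(t[:,1]>y)&(t[:,1]<y+30)][:,0],[.5,99.5]),1) for y in (-115,-15,85)]
    s=[np.round(np.percentile(t[(t[:,0]>x)&(t[:,0]<x+30)][:,1],[.5,99.5]),1) for x in (-100,60)]
    print(yaw,"front",b,"y",f[:,1].min().round(1),f[:,1].max().round(1),"top x",e,"top y",s,"floor x",L[fl][:,0].min().round(1),L[fl][:,0].max().round(1))
togo([568,-205,150],-0.8)
E
```

```text
15.5 front [array([-242.9, -237.6, -231.7]), array([-246.4, -240.9, -234.8])] y -122.1 112.4 top x [array([-102.7,  106.2]), array([-104.6,  103.6]), array([-106.6,  102.5])] top y [array([-119.8,  116.6]), array([-117.8,  120. ])] floor x -224.6 -108.0
16 front [array([-243.7, -238.5, -232.4]), array([-245.5, -240.1, -234. ])] y -120.0 114.4 top x [array([-103.6,  105.3]), array([-104.5,  103.6]), array([-105.8,  103.4])] top y [array([-119.4,  117.2]), array([-118.5,  119.2])] floor x -224.3 -108.2
16.6 front [array([-244.8, -239.7, -233.4]), array([-244.7, -239.3, -233.1])] y -117.5 117.0 top x [array([-104.7,  104.3]), array([-104.4,  103.6]), array([-104.8,  104.4])] top y [array([-118.5,  118. ]), array([-118.9,  118.4])] floor x -224.1 -108.0
17 front [array([-245.4, -240.3, -234. ]), array([-244.2, -238.9, -232.6])] y -115.8 118.7 top x [array([-105.5,  103.7]), array([-104.4,  103.5]), array([-104.2,  105. ])] top y [array([-117.9,  118.6]), array([-119.5,  117.9])] floor x -224.2 -108.0
t 0.1 pos [ 165.9 -550.   230.5] F [-0.1  0.4 -0.9] open 85.2 
 shift units [  3.24  -8.57 -19.38] turn units [2.2  0.   0.01]
```

>>> {"api": "play_rows", "payload": {
  "motion": [
    [0,0,0,0.73,0,0],
    [0,0,0,0.73,0,0],
    [0,0,0,0.73,0,0],
    [0.2,-0.86,-1,0,0,0],
    [0.2,-0.86,-1,0,0,0],
    [0.2,-0.86,-1,0,0,0],
    [0.2,-0.86,-1,0,0,0],
    [0.2,-0.86,-1,0,0,0],
    [0.2,-0.86,-1,0,0,0],
    [0.2,-0.86,-1,0,0,0],
    [0.2,-0.86,-1,0,0,0],
    [0.2,-0.86,-1,0,0,0]
  ],
  "hand": -1
}}

```text
time_s: 1.3
position: [394.2, -358.8, 185.8]
orientation: [[-0.0, -0.013, -1.0], [0.0, -1.0, 0.013], [-1.0, -0.0, 0.0]]
force: [0.2, -0.3, 0.2]
opening: 85.4
```

>>> {"api": "play_rows", "payload": {
  "motion": [
    [0.2,-0.86,-1,0,0,0],
    [0.2,-0.86,-1,0,0,0],
    [0.2,-0.86,-1,0,0,0],
    [0.2,-0.86,-1,0,0,0],
    [0.2,-0.86,-1,0,0,0],
    [0.2,-0.86,-1,0,0,0],
    [0,0,0,0,0,0],
    [0,0,0,0,0,0]
  ]
}}

```text
time_s: 2.1
position: [545.0, -232.3, 155.6]
orientation: [[-0.002, -0.011, -1.0], [0.0, -1.0, 0.011], [-1.0, -0.0, 0.002]]
force: [-0.5, -0.3, -0.4]
opening: 85.2
```

Run:
```python
from h import *
togo([568,-205,150],-0.8)
```

```text
t 2.1 pos [ 545.  -232.3  155.6] F [-0.5 -0.3 -0.4] open 85.2 
 shift units [ 0.22 -1.1  -0.91] turn units [0.02 0.01 0.  ]
```

>>> {"api": "play_rows", "payload": {
  "motion": [
    [0.1,-0.55,-0.45,0,0,0],
    [0.1,-0.55,-0.46,0,0,0],
    [0.7,0,0,0,0,0],
    [0.7,0,0,0,0,0],
    [0.6,0,0,0,0,0],
    [0,0,0,0,0,0],
    [0,0,0,0,0,0]
  ]
}}

```text
time_s: 2.8
position: [568.5, -205.5, 101.4]
orientation: [[-0.0, -0.013, -1.0], [0.0, -1.0, 0.013], [-1.0, -0.0, 0.0]]
force: [-0.1, -1.1, 0.5]
opening: 85.3
```

Run:
```python
from h import *
togo([568,-205,12],-0.8)
c=camera("top");P=cloud(c)
cv2.imwrite("pics/a.png",cv2.resize(c["color"][120:230,290:440],None,fx=4,fy=4,interpolation=cv2.INTER_CUBIC))
```

```text
t 2.8 pos [ 568.5 -205.5  101.4] F [-0.1 -1.1  0.5] open 85.3 
 shift units [ 3.58 -0.02  0.02] turn units [0.01 0.   0.  ]
```

View pics/a.png

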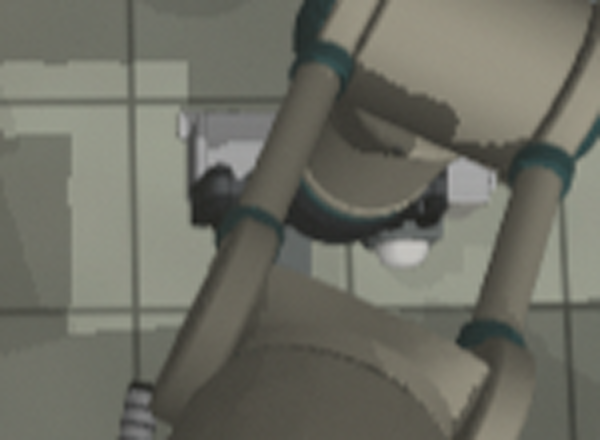

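The gripper hides the charger from above. Its fingers at (210,190) and (435,200) straddle the charger, and the right one sits above and short of the night light. The measured pose matches the target, so I'll descend with a force check.

>>> {"api": "play_rows", "payload": {
  "motion": [
    [0.5,0,0,0,0,0],
    [0.5,0,0,0,0,0],
    [0.5,0,0,0,0,0],
    [0.4,0,0,0,0,0],
    [0,0,0,0,0,0]
  ]
}}

```text
time_s: 3.35
position: [566.8, -205.1, 51.5]
orientation: [[-0.004, -0.013, -1.0], [0.002, -1.0, 0.013], [-1.0, -0.002, 0.004]]
force: [-0.2, 0.3, 0.7]
opening: 85.6
```

>>> {"api": "play_rows", "payload": {
  "motion": [
    [0.4,0,0,0,0,0],
    [0.4,0,0,0,0,0],
    [0.4,0,0,0,0,0],
    [0.4,0,0,0,0,0],
    [0,0,0,0,0,0],
    [0,0,0,0,0,0]
  ]
}}

```text
time_s: 3.95
position: [568.1, -205.7, 13.4]
orientation: [[-0.001, -0.013, -1.0], [0.0, -1.0, 0.013], [-1.0, -0.0, 0.001]]
force: [0.0, 0.3, -0.1]
opening: 85.4
```

>>> {"api": "play_rows", "payload": {
  "motion": [
    [0,0,0,0,0,0],
    [0,0,0,0,0,0],
    [0,0,0,0,0,0],
    [0,0,0,0,0,0],
    [0,0,0,0,0,0],
    [0,0,0,0,0,0],
    [0,0,0,0,0,0],
    [0,0,0,0,0,0]
  ],
  "hand": 1
}}

```text
time_s: 4.75
position: [568.4, -206.0, 14.5]
orientation: [[0.001, -0.013, -1.0], [-0.001, -1.0, 0.013], [-1.0, 0.001, -0.001]]
force: [-1.0, 0.1, 5.6]
opening: 45.4
```

>>> {"api": "play_rows", "payload": {
  "motion": [
    [0,0,0.1,0,0,0],
    [0,0,0.1,0,0,0],
    [0,0,0.1,0,0,0],
    [0,0,0.1,0,0,0],
    [0,0,0.1,0,0,0],
    [0,0,0,0,0,0]
  ]
}}

```text
time_s: 5.35
position: [557.1, -205.9, 14.5]
orientation: [[0.003, -0.013, -1.0], [-0.001, -1.0, 0.013], [-1.0, 0.001, -0.003]]
force: [3.2, 0.8, 6.2]
opening: 45.3
```

>>> {"api": "play_rows", "payload": {
  "motion": [
    [0,0,0.2,0,0,0],
    [0,0,0.2,0,0,0],
    [0,0,0.2,0,0,0],
    [0,0,0.2,0,0,0],
    [0,0,0.2,0,0,0],
    [0,0,0.2,0,0,0],
    [0,0,0.2,0,0,0],
    [0,0,0.2,0,0,0],
    [0,0,0,0,0,0]
  ]
}}

```text
time_s: 6.25
position: [515.7, -205.7, 14.5]
orientation: [[0.001, -0.013, -1.0], [-0.001, -1.0, 0.013], [-1.0, 0.001, -0.001]]
force: [1.8, -0.3, 6.9]
opening: 45.5
```

>>> {"api": "play_rows", "payload": {
  "motion": [
    [-0.2,0,0.2,0,0,0],
    [-0.4,0,0.2,0,0,0],
    [-0.6,0,0,0,0,0],
    [-0.8,0,0,0,0,0],
    [-0.8,0,0,0,0,0],
    [-0.8,0,0,0,0,0],
    [-0.8,0,0,0,0,0],
    [-0.8,0,0,0,0,0],
    [0,0,0,0,0,0],
    [0,0,0,0,0,0]
  ]
}}

```text
time_s: 7.25
position: [504.7, -204.6, 143.4]
orientation: [[-0.001, -0.013, -1.0], [0.0, -1.0, 0.013], [-1.0, -0.0, 0.001]]
force: [0.1, 0.3, -2.1]
opening: 45.4
```

Run:
```python
from h import *
togo([567,114,150],16.6)
for n in("top","scene"):
    c=camera(n);cv2.imwrite(f"pics/{n}2.png",c["color"]);np.savez(f"{n}2.npz",**c)
```

```text
t 7.25 pos [ 504.7 -204.6  143.4] F [ 0.1  0.3 -2.1] open 45.4 
 shift units [ -0.26 -12.78  -2.33] turn units [-2.17  0.01  0.  ]
```

View pics/scene2.png

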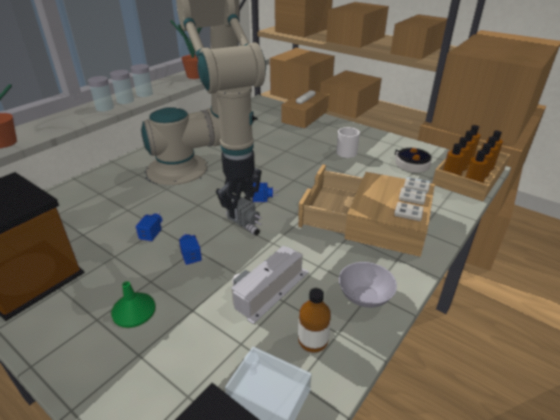

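The scene picture shows the charger held level in the gripper at (248,212), with the drawer still open at (325,205). I'll check the held charger for slip and tilt, and the night light from above.

Run:
```python
from h import *
P=cloud(dict(np.load("scene2.npz")))
m=np.zeros(P.shape[:2],bool);m[185:245,215:275]=1
Q=P-[504.7,-204.6,143.4]
def st(n,k):
    q=Q[m&k]; print(n,len(q), np.percentile(q,[2,50,98],axis=0).round(1).tolist() if len(q)>4 else q)
blk=(abs(Q[...,1])<30)&(Q[...,2]>-18)&(Q[...,2]<45)
for a in range(10,75,5): st(a,blk&(Q[...,0]>a)&(Q[...,0]<a+5))
P=cloud(dict(np.load("top2.npz")));v=P[160:195,376:405].reshape(-1,3)
k=(v[:,2]>40)&(v[:,2]<53)&(v[:,0]<597);print("night",k.sum(),v[k].mean(0).round(1),v[k].min(0).round(1))
P=cloud(dict(np.load("top0.npz")));v=P[160:195,376:405].reshape(-1,3)
k=(v[:,2]>40)&(v[:,2]<53)&(v[:,0]<597);print("night0",k.sum(),v[k].mean(0).round(1),v[k].min(0).round(1))
```

```text
10 46 [[10.0, -29.3, -10.9], [12.0, -21.5, 33.7], [14.6, 23.9, 40.9]]
15 50 [[15.2, -26.6, -9.7], [17.6, -23.4, 31.0], [20.0, 15.3, 36.8]]
20 57 [[20.2, -26.7, -13.0], [23.2, -20.5, 27.1], [24.9, 15.9, 36.5]]
25 99 [[25.3, -25.7, -11.0], [27.0, -13.9, 23.9], [29.7, 16.7, 35.7]]
30 30 [[30.0, -19.2, -0.9], [31.6, -12.2, 21.5], [34.8, 9.3, 29.0]]
35 15 [[35.0, -17.3, 9.3], [36.1, -11.6, 22.2], [38.1, 4.2, 25.1]]
40 79 [[40.9, -19.9, -5.6], [43.5, -5.5, 12.5], [44.8, 12.2, 28.2]]
45 22 [[45.0, -14.1, -3.0], [45.6, -5.5, 14.3], [49.6, 10.9, 26.6]]
50 7 [[50.1, -5.6, 0.2], [52.3, -3.8, 2.8], [54.1, -1.4, 21.3]]
55 7 [[55.7, -6.6, 0.7], [57.9, -5.0, 20.5], [59.6, -1.4, 23.7]]
60 7 [[60.7, -6.1, -1.0], [62.0, -3.9, 4.7], [62.9, -0.6, 22.8]]
65 0 []
70 0 []<stdin>:10: RuntimeWarning: Mean of empty slice.
  ret = um.true_divide(
Traceback (most recent call last):
ValueError: zero-size array to reduction operation minimum which has no identity
```

The held charger is level. The nose end is at +45 mm and the pin tips at about +63 mm from the TCP, so its origin is about 2 mm behind the TCP and its underside 14 mm below. The arm hides the night light for now, so I'll check it later. Carrying the charger to a point above the drawer.

>>> {"api": "play_rows", "payload": {
  "motion": [
    [0,0,0,-0.54,0,0],
    [0,0,0,-0.54,0,0],
    [0,0,0,-0.54,0,0],
    [0,0,0,-0.55,0,0],
    [0,-0.6,-0.32,0,0,0],
    [0,-0.8,-0.43,0,0,0],
    [0,-0.8,-0.43,0,0,0],
    [0,-0.8,-0.43,0,0,0],
    [0,-0.8,-0.43,0,0,0],
    [0,-0.8,-0.43,0,0,0],
    [0,-0.8,-0.43,0,0,0],
    [0,-0.8,-0.43,0,0,0]
  ]
}}

```text
time_s: 8.55
position: [540.1, -31.6, 142.2]
orientation: [[-0.003, 0.286, -0.958], [0.0, -0.958, -0.286], [-1.0, -0.001, 0.003]]
force: [-0.6, -0.0, -1.5]
opening: 45.4
```

>>> {"api": "play_rows", "payload": {
  "motion": [
    [0,-0.8,-0.43,0,0,0],
    [0,-0.8,-0.43,0,0,0],
    [0,-0.8,-0.43,0,0,0],
    [0,-0.8,-0.43,0,0,0],
    [0,-0.8,-0.43,0,0,0],
    [0,-0.8,-0.43,0,0,0],
    [0,-0.5,-0.3,0,0,0],
    [0,0,0,0,0,0],
    [0,0,0,0,0,0],
    [0,0,0,0,0,0]
  ]
}}

```text
time_s: 9.55
position: [571.9, 113.9, 143.4]
orientation: [[-0.001, 0.285, -0.958], [-0.001, -0.958, -0.285], [-1.0, 0.001, 0.001]]
force: [0.5, 0.1, -1.1]
opening: 45.3
```

Run:
```python
from h import *
togo([568.8,114.6,143],16.6)
c=camera("top");np.savez("top3.npz",**c)
c2=camera("scene");np.savez("scene3.npz",**c2)
cv2.imwrite("pics/c3.png",np.vstack([cv2.resize(c["color"][100:230,160:440],(646,300)),cv2.resize(c2["color"][110:250,180:460],(646,290+10))]))
def night(P):
    v=P[160:195,376:405].reshape(-1,3);k=(v[:,2]>40)&(v[:,2]<53)&(v[:,0]<597);return k.sum(),v[k].mean(0).round(1)
print(night(cloud(dict(np.load("top0.npz")))),night(cloud(c)))
```

```text
t 9.55 pos [571.9 113.9 143.4] F [ 0.5  0.1 -1.1] open 45.3 
 shift units [ 0.02 -0.06  0.11] turn units [-0.    0.01 -0.  ]
(np.int64(177), array([ 583.1, -295.4,   47.9])) (np.int64(175), array([ 582.9, -295.6,   48. ]))
```

View pics/c3.png

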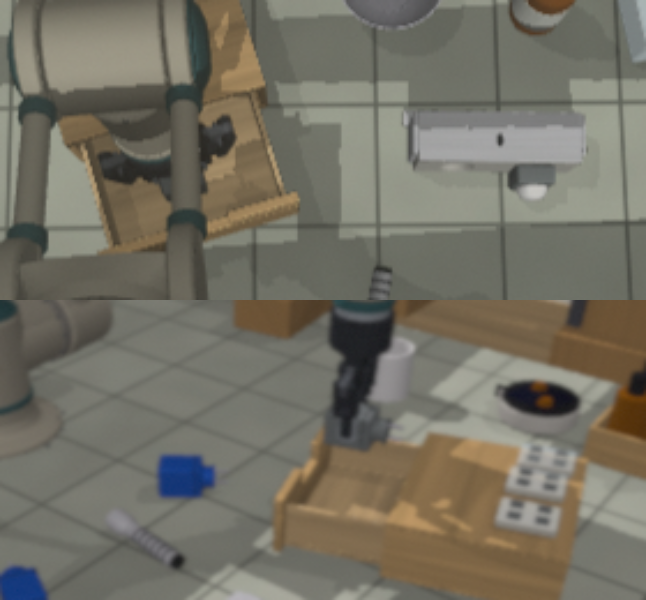

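The picture shows the charger over the open drawer (lower half, at (350,430)). The night light at (532,180) in the upper half hasn't moved. Lowering now, with the last few millimetres done slowly.

>>> {"api": "play_rows", "payload": {
  "motion": [
    [0.3,-0.06,0.11,0,0,0],
    [0.6,0,0,0,0,0],
    [0.6,0,0,0,0,0],
    [0.6,0,0,0,0,0],
    [0.6,0,0,0,0,0],
    [0.5,0,0,0,0,0],
    [0.4,0,0,0,0,0],
    [0.3,0,0,0,0,0],
    [0.2,0,0,0,0,0],
    [0.1,0,0,0,0,0],
    [0,0,0,0,0,0],
    [0,0,0,0,0,0]
  ]
}}

```text
time_s: 10.85
position: [569.6, 115.6, 39.2]
orientation: [[0.001, 0.286, -0.958], [-0.0, -0.958, -0.286], [-1.0, 0.0, -0.001]]
force: [0.3, -0.3, -1.2]
opening: 45.2
```

>>> {"api": "play_rows", "payload": {
  "motion": [
    [0.04,0,0,0,0,0],
    [0.04,0,0,0,0,0],
    [0.04,0,0,0,0,0],
    [0,0,0,0,0,0],
    [0,0,0,0,0,0]
  ]
}}

```text
time_s: 11.35
position: [569.2, 115.6, 35.8]
orientation: [[-0.0, 0.286, -0.958], [-0.0, -0.958, -0.286], [-1.0, 0.0, 0.0]]
force: [-0.0, 0.7, -1.1]
opening: 45.5
```

>>> {"api": "play_rows", "payload": {
  "motion": [
    [0.04,0,0,0,0,0],
    [0.04,0,0,0,0,0],
    [0,0,0,0,0,0],
    [0,0,0,0,0,0]
  ]
}}

```text
time_s: 11.75
position: [569.2, 115.6, 33.7]
orientation: [[-0.0, 0.286, -0.958], [-0.0, -0.958, -0.286], [-1.0, 0.0, 0.0]]
force: [-0.1, 0.5, -1.7]
opening: 45.3
```

>>> {"api": "play_rows", "payload": {
  "motion": [
    [0.03,0,0,0,0,0],
    [0,0,0,0,0,0],
    [0,0,0,0,0,0]
  ]
}}

```text
time_s: 12.05
position: [569.2, 115.6, 33.0]
orientation: [[-0.0, 0.286, -0.958], [-0.0, -0.958, -0.286], [-1.0, 0.0, 0.0]]
force: [-0.4, -0.2, -0.9]
opening: 45.2
```

>>> {"api": "play_rows", "payload": {
  "motion": [
    [0.03,0,0,0,0,0],
    [0.02,0,0,0,0,0],
    [0,0,0,0,0,0],
    [0,0,0,0,0,0]
  ]
}}

```text
time_s: 12.45
position: [569.6, 115.7, 32.5]
orientation: [[0.001, 0.286, -0.958], [0.0, -0.958, -0.286], [-1.0, 0.0, -0.001]]
force: [-1.2, -0.1, 5.5]
opening: 45.8
```

It's touching the floor (5.5 N, z as predicted). Releasing and lifting.

>>> {"api": "play_rows", "payload": {
  "motion": [
    [0,0,0,0,0,0],
    [0,0,0,0,0,0],
    [0,0,0,0,0,0],
    [0,0,0,0,0,0],
    [0,0,0,0,0,0],
    [0,0,0,0,0,0],
    [0,0,0,0,0,0],
    [0,0,0,0,0,0]
  ],
  "hand": -1
}}

```text
time_s: 13.25
position: [569.2, 115.6, 31.8]
orientation: [[-0.0, 0.286, -0.958], [-0.0, -0.958, -0.286], [-1.0, 0.0, 0.0]]
force: [0.5, 0.4, -0.1]
opening: 85.4
```

>>> {"api": "play_rows", "payload": {
  "motion": [
    [-0.2,0,0,0,0,0],
    [-0.5,0,0,0,0,0],
    [-0.8,0,0,0,0,0],
    [-0.8,0,0,0,0,0],
    [-0.8,0,0,0,0,0],
    [-0.8,0,0,0,0,0],
    [-0.8,0,0,0,0,0],
    [0,0,0,0,0,0]
  ]
}}

```text
time_s: 14.05
position: [571.5, 115.8, 153.4]
orientation: [[0.008, 0.286, -0.958], [0.001, -0.958, -0.286], [-1.0, 0.002, -0.008]]
force: [0.4, -0.4, -0.8]
opening: 85.5
```

>>> {"api": "play_rows", "payload": {
  "motion": [
    [0,0,0.4,0,0,0],
    [0,0,0.6,0,0,0],
    [0,0,0.7,0,0,0],
    [0,0,0.7,0,0,0],
    [0,0,0.7,0,0,0],
    [0,0,0.7,0,0,0],
    [0,0,0.7,0,0,0],
    [0,0,0.3,0,0,0],
    [0,0,0,0,0,0],
    [0,0,0,0,0,0]
  ],
  "hand": 1
}}

```text
time_s: 15.05
position: [454.6, 81.3, 149.1]
orientation: [[0.001, 0.286, -0.958], [0.0, -0.958, -0.286], [-1.0, 0.0, -0.001]]
force: [0.0, -0.1, 0.0]
opening: 0.0
```

Run:
```python
from h import *
a=np.deg2rad(16.6);R=np.array([[np.cos(a),-np.sin(a)],[np.sin(a),np.cos(a)]])
s=observe();print("tcp local",((s["position"][:2]-[748,168])@R).round(1))
t=R@[-290,0]+[748,168];togo([*t,38],16.6)
c=camera("top");np.savez("top4.npz",**c);c2=camera("scene")
cv2.imwrite("pics/c4.png",np.vstack([cv2.resize(c["color"][100:230,160:440],(646,300)),cv2.resize(c2["color"][110:250,180:460],(646,300))]))
P=cloud(c2);L=(P[...,:2]-[748,168])@R
k=(L[...,0]>-232)&(L[...,0]<-106)&(abs(L[...,1])<90)&(P[...,2]>28)&(P[...,2]<75)
k[:, :250]&=True
q=np.c_[L[k],P[k][:,2]];print(len(q),np.percentile(q,[1,50,99],axis=0).round(1).tolist())
```

```text
tcp local [-306.     0.7]
t 15.05 pos [454.6  81.3 149.1] F [ 0.  -0.1  0. ] open 0.0 
 shift units [ 4.45  0.03 -0.64] turn units [ 0. -0. -0.]
471 [[-217.4, -27.6, 28.8], [-179.0, -18.4, 57.2], [-128.5, 19.2, 70.8]]
```

View pics/c4.png

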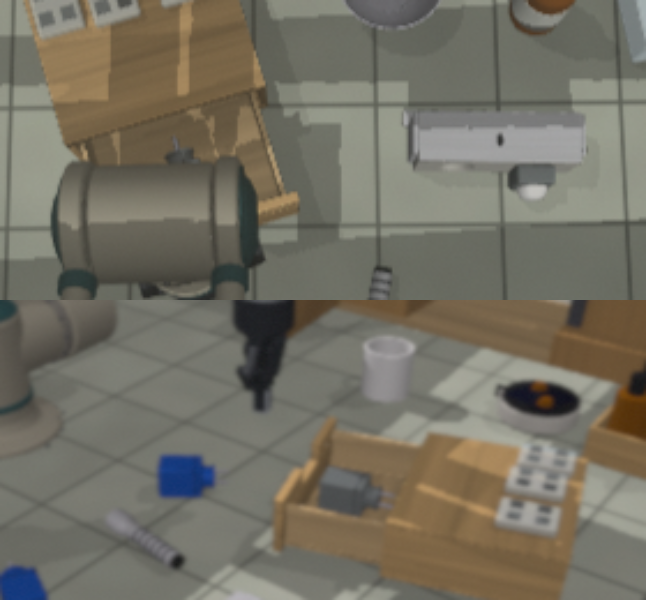

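The charger lies level in the drawer (lower half, at (345,490)), with its top at about 70 mm, and the rest of the scene is unchanged. Lowering the shut fingers in front of the panel.

>>> {"api": "play_rows", "payload": {
  "motion": [
    [0.4,0,0,0,0,0],
    [0.6,0,0,0,0,0],
    [0.7,0,0,0,0,0],
    [0.7,0,0,0,0,0],
    [0.7,0,0,0,0,0],
    [0.7,0,0,0,0,0],
    [0.4,0,0,0,0,0],
    [0.2,0,0,0,0,0],
    [0,0,0,0,0,0],
    [0,0,0,0,0,0]
  ]
}}

```text
time_s: 16.15
position: [454.8, 81.3, 39.6]
orientation: [[0.001, 0.286, -0.958], [-0.0, -0.958, -0.286], [-1.0, 0.0, -0.001]]
force: [-0.0, 0.3, 0.4]
opening: -0.0
```

>>> {"api": "play_rows", "payload": {
  "motion": [
    [0,0,-0.2,0,0,0],
    [0,0,-0.3,0,0,0],
    [0,0,-0.3,0,0,0],
    [0,0,-0.3,0,0,0],
    [0,0,-0.2,0,0,0],
    [0,0,-0.1,0,0,0],
    [0,0,-0.1,0,0,0],
    [0,0,0,0,0,0]
  ]
}}

```text
time_s: 16.95
position: [490.3, 92.0, 39.2]
orientation: [[-0.0, 0.286, -0.958], [-0.0, -0.958, -0.286], [-1.0, 0.0, 0.0]]
force: [-0.1, 0.6, -0.2]
opening: 0.0
```

>>> {"api": "play_rows", "payload": {
  "motion": [
    [0,0,-0.08,0,0,0],
    [0,0,-0.08,0,0,0],
    [0,0,-0.08,0,0,0],
    [0,0,-0.08,0,0,0],
    [0,0,-0.08,0,0,0],
    [0,0,-0.08,0,0,0],
    [0,0,-0.08,0,0,0],
    [0,0,-0.08,0,0,0]
  ]
}}

```text
time_s: 17.75
position: [505.3, 96.6, 39.2]
orientation: [[-0.001, 0.286, -0.958], [-0.0, -0.958, -0.286], [-1.0, -0.0, 0.001]]
force: [-2.3, -0.0, 0.9]
opening: 0.0
```

>>> {"api": "play_rows", "payload": {
  "motion": [
    [0,0,-0.1,0,0,0],
    [0,0,-0.12,0,0,0],
    [0,0,-0.12,0,0,0],
    [0,0,-0.12,0,0,0],
    [0,0,-0.12,0,0,0],
    [0,0,-0.12,0,0,0],
    [0,0,-0.12,0,0,0],
    [0,0,-0.12,0,0,0],
    [0,0,-0.12,0,0,0],
    [0,0,-0.12,0,0,0],
    [0,0,-0.12,0,0,0],
    [0,0,-0.12,0,0,0]
  ]
}}

```text
time_s: 18.95
position: [539.8, 106.8, 39.3]
orientation: [[0.0, 0.286, -0.958], [-0.0, -0.958, -0.286], [-1.0, 0.0, 0.0]]
force: [-0.7, -0.3, 0.2]
opening: 0.0
```

>>> {"api": "play_rows", "payload": {
  "motion": [
    [0,0,-0.12,0,0,0],
    [0,0,-0.12,0,0,0],
    [0,0,-0.12,0,0,0],
    [0,0,-0.12,0,0,0],
    [0,0,-0.12,0,0,0],
    [0,0,-0.12,0,0,0],
    [0,0,-0.12,0,0,0],
    [0,0,-0.12,0,0,0],
    [0,0,-0.12,0,0,0],
    [0,0,-0.12,0,0,0],
    [0,0,-0.12,0,0,0],
    [0,0,-0.12,0,0,0]
  ]
}}

```text
time_s: 20.15
position: [574.2, 117.1, 39.3]
orientation: [[0.0, 0.286, -0.958], [-0.0, -0.958, -0.286], [-1.0, 0.0, 0.0]]
force: [-1.0, -0.5, -0.1]
opening: -0.1
```

>>> {"api": "play_rows", "payload": {
  "motion": [
    [0,0,-0.12,0,0,0],
    [0,0,-0.12,0,0,0],
    [0,0,-0.12,0,0,0],
    [0,0,-0.12,0,0,0],
    [0,0,-0.12,0,0,0],
    [0,0,-0.12,0,0,0],
    [0,0,-0.12,0,0,0],
    [0,0,-0.12,0,0,0],
    [0,0,-0.12,0,0,0],
    [0,0,-0.12,0,0,0],
    [0,0,-0.12,0,0,0],
    [0,0,-0.12,0,0,0]
  ]
}}

```text
time_s: 21.35
position: [608.8, 127.4, 39.3]
orientation: [[0.0, 0.286, -0.958], [-0.0, -0.958, -0.286], [-1.0, 0.0, 0.0]]
force: [-0.9, -0.2, -0.8]
opening: -0.1
```

>>> {"api": "play_rows", "payload": {
  "motion": [
    [0,0,-0.1,0,0,0],
    [0,0,-0.1,0,0,0],
    [0,0,-0.1,0,0,0],
    [0,0,-0.1,0,0,0],
    [0,0,-0.1,0,0,0],
    [0,0,-0.08,0,0,0],
    [0,0,-0.08,0,0,0],
    [0,0,-0.08,0,0,0],
    [0,0,-0.08,0,0,0],
    [0,0,0,0,0,0]
  ]
}}

```text
time_s: 22.35
position: [622.2, 132.2, 38.1]
orientation: [[-0.013, 0.288, -0.958], [-0.002, -0.958, -0.288], [-1.0, -0.001, 0.013]]
force: [-12.5, -2.0, 1.7]
opening: 0.2
```

There's a 12 N resistance about 15 mm before I expected the drawer to be shut. I'll ease off and look before pushing more.

>>> {"api": "play_rows", "payload": {
  "motion": [
    [0,0,0.3,0,0,0],
    [0,0,0.6,0,0,0],
    [0,0,0.8,0,0,0],
    [0,0,0.8,0,0,0],
    [0,0,0.8,0,0,0],
    [0,0,0.8,0,0,0],
    [-0.5,0,0.5,0,0,0],
    [-0.5,0,0,0,0,0],
    [0,0,0,0,0,0]
  ]
}}

```text
time_s: 23.25
position: [520.2, 100.4, 66.3]
orientation: [[0.007, 0.285, -0.958], [0.001, -0.958, -0.285], [-1.0, 0.001, -0.006]]
force: [1.1, -0.1, 0.7]
opening: -0.1
```

Run:
```python
from h import *
a=np.deg2rad(16.6);R=np.array([[np.cos(a),-np.sin(a)],[np.sin(a),np.cos(a)]])
s=observe();print("tcp local",((s["position"][:2]-[748,168])@R).round(1),s["force"].round(1))
c=camera("top");c2=camera("scene");np.savez("scene5.npz",**c2)
cv2.imwrite("pics/c5.png",np.vstack([cv2.resize(c["color"][100:230,160:440],(646,300)),cv2.resize(c2["color"][150:270,250:490],(646,300),interpolation=cv2.INTER_CUBIC)]))
P=cloud(c);L=(P[...,:2]-[748,168])@R;z=P[...,2]
for n,P in(("top",P),("scene",cloud(c2))):
    L=(P[...,:2]-[748,168])@R;z=P[...,2]
    for y in range(-115,120,20):
        k=(z>75)&(z<97)&(L[...,0]<-60)&(L[...,0]>-150)&(L[...,1]>y)&(L[...,1]<y+20)
        if k.sum()>10:print(n,y,k.sum(),np.percentile(L[k][:,0],[1,3,50]).round(1),"z<90:",np.percentile(L[k&(z<90)][:,0],[1,50]).round(1) if (k&(z<90)).sum()>3 else 0)
```

```text
tcp local [-237.6    0.3] [ 1.1 -0.1  0.7]
top -115 165 [-117.3 -116.7  -91.5] z<90: [-117.6 -115.8]
top -95 162 [-117.2 -116.8  -92.1] z<90: [-117.3 -115.2]
top -75 137 [-116.9 -116.4  -85.9] z<90: [-117.3 -115.7]
top -55 105 [-98.6 -98.  -79.5] z<90: [-83.2 -80. ]
top -35 94 [-98.3 -95.8 -78.3] z<90: 0
top -15 91 [-92.4 -91.9 -76.5] z<90: 0
top 5 72 [-87.8 -87.1 -73.2] z<90: 0
top 25 65 [-84.9 -84.2 -72. ] z<90: 0
top 45 48 [-78.9 -78.2 -68. ] z<90: 0
top 65 36 [-75.1 -74.6 -66.6] z<90: 0
top 105 35 [-86.4 -85.1 -68.6] z<90: 0
scene -115 96 [-118.9 -117.7  -88.3] z<90: 0
scene -95 86 [-119.5 -118.4  -89.5] z<90: 0
scene -75 91 [-119.1 -117.9  -90.4] z<90: 0
scene -55 82 [-119.6 -118.2  -89.5] z<90: 0
scene -35 65 [-107.7 -106.7  -83.7] z<90: 0
scene -15 63 [-107.3 -106.4  -82. ] z<90: 0
scene 5 61 [-106.8 -106.1  -82.8] z<90: 0
scene 25 79 [-119.8 -119.4  -95.2] z<90: [-120.4 -116.3]
scene 45 65 [-118.7 -117.9  -87.5] z<90: 0
scene 65 64 [-119.9 -118.8  -90.9] z<90: 0
scene 85 68 [-118.7 -117.7  -89.3] z<90: 0
scene 105 39 [-117.9 -116.2  -88.3] z<90: 0
```

View pics/c5.png

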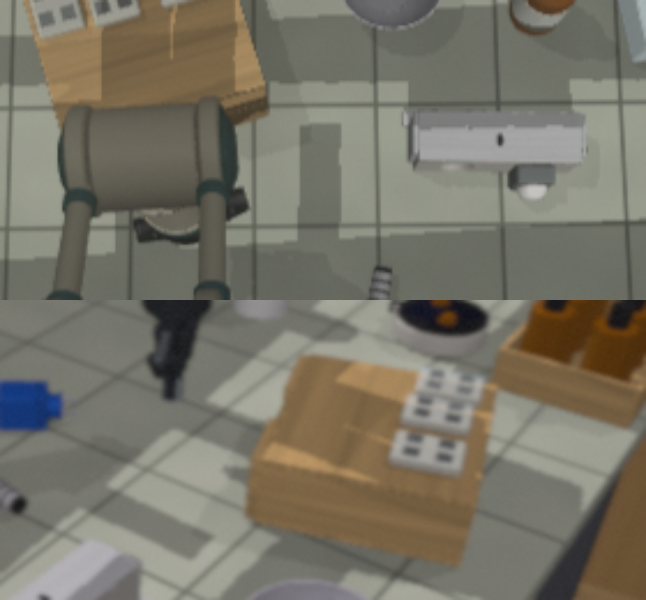

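The drawer panel's outer face is at local x = -117.5 mm all along. That is exactly the 12 mm panel thickness in front of the organiser's -105 mm front, so the drawer is shut and the 12 N was its end stop. I'll lift clear and check the bystanders.

>>> {"api": "play_rows", "payload": {
  "motion": [
    [-0.6,0,0.3,0,0,0],
    [-0.8,0,0.6,0,0,0],
    [-0.8,0,0.8,0,0,0],
    [-0.8,0,0.8,0,0,0],
    [-0.8,0,0.8,0,0,0],
    [-0.6,0,0.6,0,0,0],
    [0,0,0,0,0,0],
    [0,0,0,0,0,0],
    [0,0,0,0,0,0]
  ]
}}

```text
time_s: 24.25
position: [424.9, 72.5, 173.6]
orientation: [[-0.001, 0.286, -0.958], [0.0, -0.958, -0.286], [-1.0, -0.0, 0.001]]
force: [-0.1, 0.3, -0.3]
opening: 0.0
```

Run:
```python
from h import *
s=observe();print(s["time_s"],s["position"].round(1),s["force"].round(1))
T0=dict(np.load("top0.npz"));T1=camera("top");A,B=cloud(T0),cloud(T1)
def cmp(n,u0,u1,v0,v1,z0,z1):
    o=[]
    for P in(A,B):
        v=P[v0:v1,u0:u1].reshape(-1,3);k=(v[:,2]>z0)&(v[:,2]<z1);o.append((int(k.sum()),v[k].mean(0).round(1).tolist() if k.any() else None))
    print(n,o)
cmp("night",376,405,160,195,40,53);cmp("torch",310,335,210,268,12,45);cmp("mug",75,125,215,265,40,100);cmp("funnel",440,490,210,260,10,100)
cmp("blue1",255,290,240,278,20,60);cmp("blue2",375,410,230,270,20,60)
a=np.deg2rad(16.6);R=np.array([[np.cos(a),-np.sin(a)],[np.sin(a),np.cos(a)]])
L=(B[...,:2]-[748,168])@R;z=B[...,2]
for y0,y1 in((-115,-60),(-30,30),(60,115)):
    k=(z>55)&(z<97)&(L[...,0]<-60)&(L[...,0]>-160)&(L[...,1]>y0)&(L[...,1]<y1);print("panel",y0,k.sum(),np.percentile(L[k][:,0],[1,50]).round(1))
```

```text
24.25 [424.9  72.5 173.6] [-0.1  0.3 -0.3]
night [(196, [584.6, -293.8, 47.8]), (201, [584.2, -293.3, 47.8])]
torch [(436, [408.5, -101.7, 25.3]), (437, [408.7, -101.7, 25.5])]
mug [(661, [417.1, 483.7, 69.4]), (669, [417.1, 483.7, 69.0])]
funnel [(969, [424.0, -490.3, 32.1]), (973, [424.2, -490.1, 32.1])]
blue1 [(474, [361.6, 38.4, 46.9]), (230, [353.0, 24.1, 48.4])]
blue2 [(538, [384.3, -282.6, 45.2]), (534, [384.4, -282.6, 45.3])]
panel -115 497 [-117.3  -94.4]
panel -30 494 [-117.2  -90.4]
panel 60 512 [-117.5  -94.4]
```

```bash
python3 -c "
from plant import *
print(finish_job())"
```

```text
the job is handed in; nothing more can be done
None
```

I pulled the charger out of its socket, laid it level on the drawer floor, slid the drawer shut and handed the job in at about 24 s of the 58 s allowed. The gripper was clear of everything by then. `finish_job` reports no verdict, so success is my reading of the checks below.

- **Charger:** it came out with little force. It was released only after touching the drawer floor at about 5 N, and a picture then showed it sitting level in the drawer.
- **Drawer:** the push took about 1 N until it met a stop at 12.5 N. That was about 15 mm sooner than I expected, because I had assumed the front panel ends flush with the organiser. I backed off to check: the panel's outer face is 117.3 mm in front of the organiser's centre across its whole width. The organiser's front (105 mm) plus the panel's 12 mm comes to 117 mm, so the drawer is shut.
- **Left alone:** the night light, torch, mug, funnel and one blue look-alike are all within about 0.5 mm of where they started.
- **Not fully measured:** the arm half hid the blue look-alike nearest the drawer in the last measurement, so its numbers didn't match. It was visible in the last scene picture and looked to be where it was. I didn't re-measure the third blue one; the arm never went near it.

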